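Angle a wood sample strip past the post into the viewing bay

TASK

On the science table, the long wood sample strip has to go red end first into the white viewing bay, fully home against its black stop. Push it along the table with the fingers, first one end and then the other, to angle it past the steel post, and then push it in from behind. Never pinch or lift it, push gently, and leave the post and everything else standing where it is.

Things in the scene. Friction and masses are not known exactly. Their poses are not given: they have to be found in the camera images.
- strip: Loose light-wood strip lying flat on the table, 240 mm long, 40 mm wide, 22 mm high, about 0.14 kg (0.1 to 0.2), slides with plain friction, no springs. Origin at the centre of its underside; x along its length towards its red end, y across it, z up. The last 18 mm at the +x end are red.
- red_end (a point): Middle of the strip's red end face: 120 mm along +x from the strip's origin and 11 mm above its underside. Same axes as the strip.
- bay: Fixed U-shaped bay, open on top; the strip slides in on the table. Origin on the table at mid mouth; x inward (about world +y), y across, towards the robot, z up. White rails 16 mm high, 12 thick, inner faces at y = +-27 mm, run from x = 0 to 150 mm; black stop face at x = 150, 16 high. Flared white lips widen to about 80 mm at x = -30. Fully home, the strip sticks 90 mm out of the mouth.
- post: Free-standing steel post with brass cap (empty card holder), 36 mm in diameter, 57 high, 0.45 kg; can be shoved or toppled. Origin at the centre of its underside. It stands 50 to 75 mm outside the mouth, 58 to 68 mm off the bay's centre line on the robot's side. The strip starts farther out, offset to the same side, its red end pointing about that way.
- jar: Loose bystander: jar with white lid and reddish-brown label, 66 mm in diameter, 85 mm high. Origin at the centre of its underside.
- cup: Loose bystander: white plastic cup, 68 mm in diameter at the rim, 85 mm high. Origin at the centre of its underside.
- dropper: Loose bystander: red dropper bottle with white cap, 44 mm in diameter, 85 mm high. Origin at the centre of its underside.
- remote: Loose bystander: black remote control lying flat, 46 by 200 by 20 mm, long along its y axis. Origin at the centre of its underside.
- carton: Loose bystander: yellow carton, 60 by 150 by 42 mm, long along its y axis. Origin at the centre of its underside.
- molecule: Loose bystander: molecule model, a flat ring of black and white balls with three red balls on top, 100 mm across, 45 mm high. Origin under its centre, on the table.
Not all that is in view belongs to the job. There is more than one size of the strip; the job needs the largest.

How it is judged:
By the outcome, as a careful person would: the job done as asked, in the order asked, and still so for the second after the job is handed in, with the robot touching nothing.
It also fails if it takes over 72 s, if anything falls off the work surface, if the arm or the gripper's body presses on something with over 40 N, if the wrist force passes 120 N, or if a joint passes its speed limit or range.

ROBOT

A 6-joint arm with a two-finger parallel gripper is mounted at the origin on the work surface. World frame = base frame: x ahead of the robot, y to its left, z up, the work surface at z = 0. Lengths are in m, angles in rad, forces in N, time in s.
With the tool pointing down it reaches from about 0.425 to 0.95 m from the base axis. Payload 3.5 kg.
Tool frame: the origin (TCP) lies on the centre line of the jaws, within the pads' length; the fingertips stand 25 mm ahead of it and the grasp point (between the pads) lies 6 mm ahead of it; y points along the fingers, z is the direction in which the jaws open and shut, and the axes are right-handed (so a half turn about y gives the same grasp; the last joint's range is limited). The gripper opens to 85 mm and grips with 20 to 120 N. Pads are 22 mm wide; open, the fingers measure 114 mm over their backs; the gripper's body (76 mm by 85 mm) begins 54 mm behind the grasp point. The pads swing forward as they close: fully open they stand 13 mm farther back than shut.
Start: joints at [-1.307, 0.286, 1.577, -0, 1.279, -0.15], TCP at [0.271, -0.618, 0.256] pointing down, gripper open.
Joint ranges: [-2.77, 2.77], [-0.9, 2.22], [0.21, 2.48], [-1.53, 4.67], [0.24, 2.81], [-2.84, 2.84]. Speed limits (rad/s): [2.79, 2.79, 3.14, 3.14, 3.14, 3.14].

INTERFACE

Orientations are given as a unit quaternion [x, y, z, w].
In Python, from plant import ctrl gives the robot as it stands.
- The arm moves only by the tool arm_command, never from a script. Its argument "steps" is a list of rows, each an object with "hand": the opening, from 0 (shut) to 1 (fully open); "travel": the shift along the tool's x, y, z in units of 0.3 m (1.0 is 0.3 m), a list of three; "rotation": the turn, a rotation vector about the tool's x, y, z in units of 30 degrees (1.0 is 30 degrees), a list of three. A call has 1 to 20 rows; each row shifts and turns the pose as measured when the row begins, along the tool's axes as they then stand; what a row does not reach is not made up. A row lasts 1/8 s, in which the tool goes at most 62.5 mm and 10.7 degrees, less where a joint would pass 70% of its speed; a pose out of reach is approached as far as the arm can. A call with a number of a shift or a turn outside -1 to 1 is refused whole. A call with a gripper value outside its range is refused whole. The fingers move at their own pace and stop on an object; "grip_force" is the grip in N (left out, the last holds). Time passes only in rows, so rows that do not move let the fingers close. It gives the time, the measured TCP pose, the force and the opening at its end, in the units of the state.
- ctrl.get_state(): the state, without advancing time (a new reading comes with each control period).
- ctrl.read_camera(name): name is "scene" or "top"; returns (picture, depth): 480x640x3 uint8, blue, green, red; 480x640 float32, m along the optical axis (not along the pixel's ray), 0 where there is no reading.
- ctrl.camera_params(name): a dict with "fx", "fy", "cx", "cy" (pixels), "distortion" ([k1, k2, p1, p2, k3] as OpenCV has them; the pictures are not rectified), "extrinsics" (4x4, takes a point from camera to world coordinates). Camera axes: x right, y down, z forward; pixel columns grow to the right and rows downward; lengths in m; the calibration is good to about 2 mm. A picture is of the moment at which its call begins. camera_params takes no time and is no camera call.
- ctrl.sign_off(): hands the job in, once; it reports no verdict.
Trained networks look in the newest picture that a camera, given by its name, has taken for a name from the list of things; names that differ only in an ending like _2 or _b are one class to them, and where a whole thing is asked for, a point or a joint stands for the part that bears it (a point fixed in the world has none). Each returns a list of dicts, best first, with "score" (0 to 1); they miss things now and then, are a little off and sometimes report something else, mostly with a low value. They report only what shows in the picture. A call takes as long as a camera call. They do not tell look-alikes from the thing itself.
- ctrl.masks_of(camera, thing): "region" (480x640 bool, what is visible of it) and "at" ([column, row] in pixels, amid what is visible of it).
The state is a dict: "time": time; "qpos": joint angles; "dq": joint speeds; "joint_efforts": joint torques, N m; "eef_pos": TCP position; "tcp_rot": TCP orientation; "contact_force": force on the tool from outside, world axes, zero at the start; "wrist_torque": the same for the moment, N m; "opening": opening from 0.0 (shut) to 1.0 (fully open).
Only numpy, scipy, OpenCV 4.12 (cv2) and the standard library are available. Lean on these libraries where they do the work, as an engineer would, in place of code of your own. Each camera call takes 0.05 s, during which the arm holds its last target.

## Working session

There is one attempt and no reset: what is moved stays moved. The work goes in short steps, Python scripts to look and compute and a tool call to move; the robot and the scene stay as the last step left them, time stands still between calls to the robot, and variables do not carry over. Pictures are saved under pics/ and viewed, and the job is handed in when it is done.

Besides the shell and the picture viewer there is one more tool, called after ">>>" as name(argument=value, ...) on one line, values as JSON. arm_command: Moves the arm, as the interface text tells. Shifts and turns lie within -1 to 1; 1 stands for 0.3 m of shift or 30 degrees of turn. Its arguments: {"type":"object","properties":{"steps":{"type":"array","items":{"type":"object","properties":{"hand":{"type":"number"},"travel":{"type":"array","items":{"type":"number","minimum":-1,"maximum":1}},"rotation":{"type":"array","items":{"type":"number","minimum":-1,"maximum":1}}}}},"grip_force":{"type":"number"}},"required":["steps"]}

```bash
ls; mkdir -p pics
cat > h.py <<'E'
import numpy as np, cv2
from plant import ctrl
def grab(n,f=None):
    im,d=ctrl.read_camera(n)
    if f: cv2.imwrite('pics/'+f,im)
    return im,d
def ray(n,px):
    p=ctrl.camera_params(n);K=np.array([[p['fx'],0,p['cx']],[0,p['fy'],p['cy']],[0,0,1]])
    u=cv2.undistortPoints(np.array(px,float).reshape(-1,1,2),K,np.array(p['distortion'])).reshape(-1,2)
    T=np.array(p['extrinsics']);r=np.c_[u,np.ones(len(u))]@T[:3,:3].T
    return T[:3,3],r
def onz(n,px,z):
    o,r=ray(n,px);return o+r*((z-o[2])/r[:,2])[:,None]
def proj(n,P):
    p=ctrl.camera_params(n);K=np.array([[p['fx'],0,p['cx']],[0,p['fy'],p['cy']],[0,0,1]])
    T=np.linalg.inv(np.array(p['extrinsics']))
    return cv2.projectPoints(np.array(P,float).reshape(-1,1,3),cv2.Rodrigues(T[:3,:3])[0],T[:3,3],K,np.array(p['distortion']))[0].reshape(-1,2)
E
python3 - <<'E'
from h import *
for n in('top','scene'):
    im,d=grab(n,n+'0.png');p=ctrl.camera_params(n);print(n,p['fx'],np.round(p['extrinsics'],3).tolist())
    for t in ['strip','bay','post']:
        for m in ctrl.masks_of(n,t): print(t,m['score'],m['at'],m['region'].sum())
s=ctrl.get_state();print(s)
E
```

```text
pics
top 587.4078585245808 [[-0.004, -0.995, 0.098, 0.369], [-1.0, 0.005, 0.011, -0.018], [-0.011, -0.098, -0.995, 1.446], [0.0, 0.0, 0.0, 1.0]]
strip 0.68 [416.8, 320.8] 1048
strip 0.63 [394.6, 245.0] 1638
strip 0.61 [509.9, 326.0] 1106
strip 0.26 [421.7, 143.9] 685
bay 0.88 [256.3, 208.4] 2225
bay 0.58 [301.5, 236.9] 212
post 0.74 [301.5, 240.2] 198
scene 442.5086359133484 [[-0.077, 0.733, -0.676, 1.184], [0.997, 0.06, -0.048, 0.035], [0.005, -0.678, -0.735, 0.753], [0.0, 0.0, 0.0, 1.0]]
strip 0.93 [253.2, 231.4] 1976
strip 0.69 [242.6, 183.5] 747
strip 0.6 [162.7, 171.6] 857
bay 0.7 [401.9, 273.2] 2720
post 0.62 [350.6, 237.1] 378
{'time': 0.4, 'qpos': array([-1.30699730e+00,  2.86452516e-01,  1.57687330e+00, -7.05992566e-06,
        1.27861677e+00, -1.49992075e-01]), 'dq': array([-7.96772169e-04, -2.55229892e-03, -4.53840415e-03, -1.10702801e-03,
        6.32987484e-05, -1.98087267e-03]), 'joint_efforts': array([-5.31639998e-04, -4.05290616e+01, -2.92355901e+01, -1.58290754e-04,
        2.04951022e-03,  1.80923837e-05]), 'eef_pos': array([ 0.27141432, -0.61793522,  0.25612911]), 'tcp_rot': array([-0.14526587,  0.69214979, -0.69190302,  0.14524703]), 'contact_force': array([-0.37904317, -0.25053277, -0.04368512]), 'wrist_torque': array([0.03052061, 0.01622425, 0.04673987]), 'opening': 0.9992451583939241}
```

View pics/top0.png

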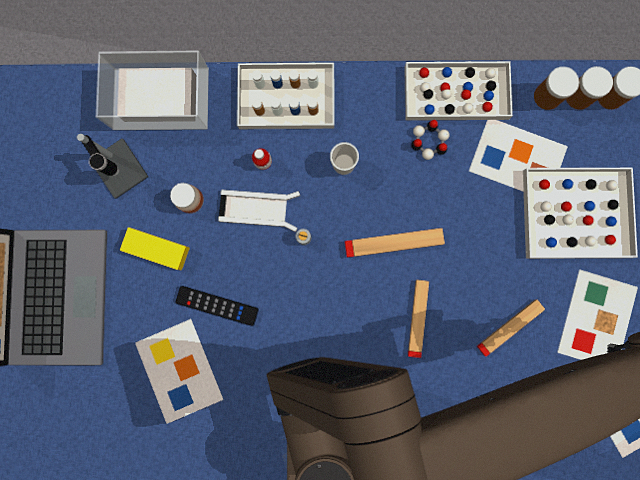

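View pics/scene0.png

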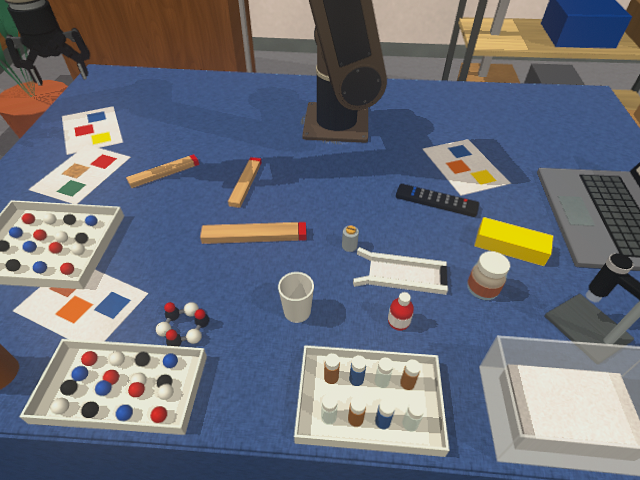

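Run:
```python
import cv2
im=cv2.imread('pics/top0.png');cv2.imwrite('pics/topc.png',cv2.resize(im[130:350,180:470],None,fx=2.7,fy=2.7,interpolation=cv2.INTER_CUBIC))
```

```text
(no output)
```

View pics/topc.png

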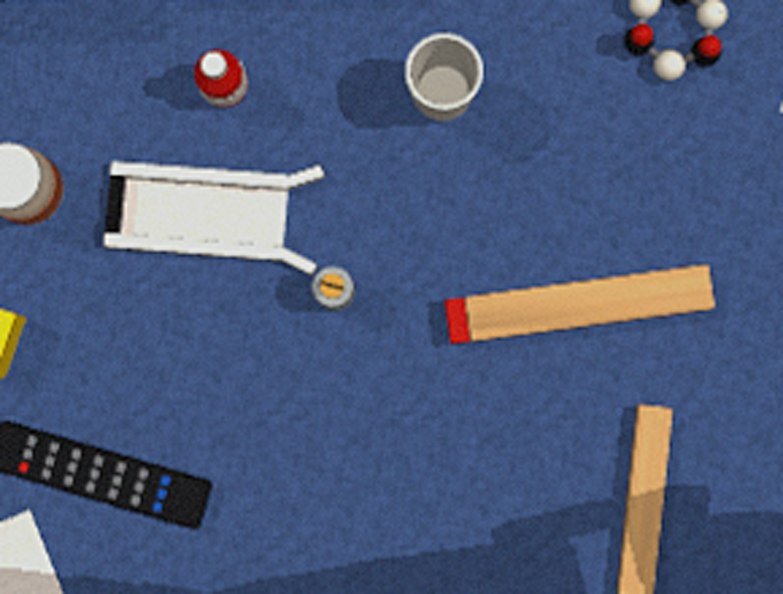

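The top picture shows three strips at about (395,243), (418,320) and (510,327). The crop confirms that the one at (395,243), with its red end at (349,248), is clearly the longest. The bay is at (255,208) with its mouth facing right, and the post's cap is at (303,236). Next I'll measure them.

```bash
cat >> h.py <<'E'
def strip_pose(im=None,n='top',hint=None):
    """fit top face by colour; returns centre xy, yaw(to red end), L,W"""
    if im is None: im,_=grab(n)
    best=None
    for m in ctrl.masks_of(n,'strip'):
        ys,xs=np.nonzero(m['region'])
        P=onz(n,np.c_[xs,ys],0.022)[:,:2]
        (c,s,a)=cv2.minAreaRect(P.astype(np.float32)*1000)
        L=max(s);W=min(s)
        if L>200 or (hint is not None and np.linalg.norm(P.mean(0)-hint)<.06):
            if best is None or L>best[0]: best=(L,W,m['region'],P,m['score'])
    return best
def colour_pose(im,n,box):
    hsv=cv2.cvtColor(im,cv2.COLOR_BGR2HSV);b=np.zeros(im.shape[:2],bool);x0,y0,x1,y1=box;b[y0:y1,x0:x1]=1
    h,s,v=[hsv[...,i].astype(int) for i in range(3)]
    wood=b&(h>=6)&(h<25)&(s>70)&(v>90); red=b&((h<6)|(h>174))&(s>150)&(v>60)
    def big(m):
        k,l,st,_=cv2.connectedComponentsWithStats(m.astype(np.uint8));return l==1+np.argmax(st[1:,4])
    wood,red=big(wood),big(red)
    return wood,red
def pose(im,n,box):
    w,r=colour_pose(im,n,box)
    q=lambda m:onz(n,np.argwhere(m)[:,::-1],.022)[:,:2]
    A,R=q(w),q(r);M=np.r_[A,R].astype(np.float32)*1000
    c,s,a=cv2.minAreaRect(M)
    d=R.mean(0)-A.mean(0);_,_,V=np.linalg.svd(M-M.mean(0),full_matrices=False);u=V[0]*np.sign(V[0]@d)
    return dict(c=np.round(c,1),mean=np.round(M.mean(0),1),size=np.round(s,1),yaw=np.round(np.degrees(np.arctan2(u[1],u[0])),2),red=np.round(R.mean(0)*1000,1))
E
python3 - <<'E'
from h import *
im,d=grab('top')
print(pose(im,'top',(330,215,460,265)))
s,_=grab('scene'); print(pose(s,'scene',(190,210,320,250)))
# bay white pixels
hsv=cv2.cvtColor(im,cv2.COLOR_BGR2HSV)
o=(180,130);f=2.7
pts={'stopU':(113,163),'stopL':(106,247),'railU_in_mouth':(288,187),'railU_out_mouth':(288,175),'railL_in_mouth':(285,248),'railL_out_mouth':(280,260),'lipU':(322,172),'lipL':(312,268),'railU_stop_in':(125,177),'railL_stop_in':(122,236),'blackU':(125,178),'blackL':(120,236)}
for k,(x,y) in pts.items(): print(k,np.round(onz('top',[[x/f+o[0],y/f+o[1]]],.016)[0]*1000,1))
for n in('top','scene'):
  ctrl.read_camera(n)
  m=[m for m in ctrl.masks_of(n,'post')]
  for k in m: print(n,'post',k['score'],k['at'])
print('cap',np.round(onz('top',[[333/f+o[0],287/f+o[1]]],.057)*1000))
for t in ['jar','cup','dropper','remote','carton','molecule']:
    ctrl.read_camera('top')
    m=ctrl.masks_of('top',t)
    if m: print(t,m[0]['at'],np.round(onz('top',[m[0]['at']],.04)*1000))
E
```

```text
{'c': array([ 490.9, -165.6]), 'mean': array([ 490.9, -165.9], dtype=float32), 'size': array([ 40.3, 240.3]), 'yaw': np.float64(97.4), 'red': array([476.3, -55.2])}
{'c': array([ 499.3, -163.7]), 'mean': array([ 499.9, -163.8], dtype=float32), 'size': array([ 58.5, 238. ]), 'yaw': np.float64(97.26), 'red': array([484.6, -54.1])}
stopU [622.2 257.1  16. ]
stopL [544.8 262.5  16. ]
railU_in_mouth [599.   96.7  16. ]
railU_out_mouth [610.1  96.8  16. ]
railL_in_mouth [543.   99.3  16. ]
railL_out_mouth [532.  103.8  16. ]
lipU [612.6  65.7  16. ]
lipL [524.6  74.7  16. ]
railU_stop_in [609.2 246.   16. ]
railL_stop_in [554.8 248.   16. ]
blackU [608.3 245.9  16. ]
blackL [554.9 249.8  16. ]
top post 0.56 [302.4, 237.3]
scene post 0.87 [349.6, 237.1]
cap [[503.  54.  57.]]
jar [188.0, 195.8] [[605. 335.  40.]]
cup [343.4, 158.7] [[694. -43.  40.]]
dropper [263.5, 157.7] [[698. 152.  40.]]
remote [216.7, 306.6] [[338. 261.  40.]]
carton [154.8, 248.0] [[478. 413.  40.]]
molecule [429.3, 133.2] [[ 756. -254.   40.]]
```

Run:
```python
import cv2
im=cv2.imread('pics/top0.png');cv2.imwrite('pics/bayc.png',cv2.resize(im[180:255,205:320],None,fx=6.5,fy=6.5,interpolation=cv2.INTER_CUBIC))
```

```text
(no output)
```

View pics/bayc.png

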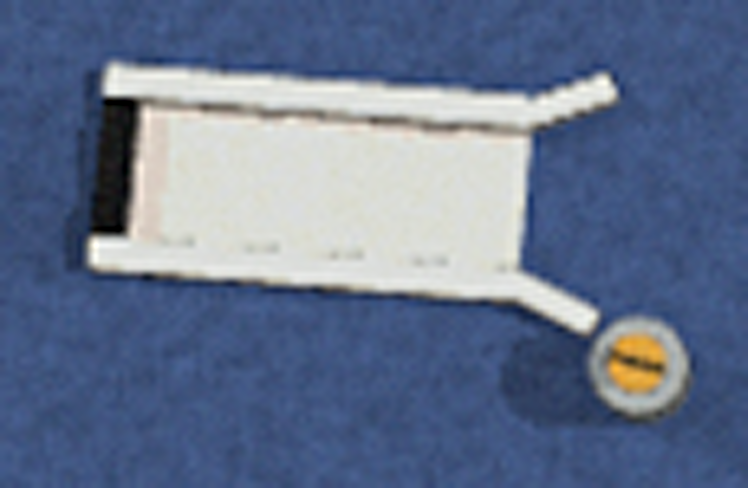

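```bash
cat >> h.py <<'E'
from scipy.spatial.transform import Rotation as Ro
def plan(target,yawz=None):
    """report tool axes, displacement in tool units"""
    s=ctrl.get_state();R=Ro.from_quat(s['tcp_rot']).as_matrix()
    d=np.array(target)-s['eef_pos']
    print('tcp',np.round(s['eef_pos'],4),'t',round(s['time'],2),'tool units',np.round(R.T@d/.3,3),'F',np.round(s['contact_force'],1))
    return R
E
python3 - <<'E'
from h import *
R=plan([.44,-.08,.15]);print(np.round(R,3))
# desired: tool y down, tool z along world x (+ or -)
for sgn in(1,-1):
    z=np.array([sgn,0,0]);y=np.array([0,0,-1.]);x=np.cross(y,z)
    D=np.c_[x,y,z];print(sgn,np.degrees(Ro.from_matrix(R.T@D).as_rotvec())/30)
print(proj('top',[[.42,-.2,.01],[.43,-.08,0],[.45,-.25,0]]))
print(onz('top',[[421,280],[428,282],[410,356]],.02))
E
```

```text
tcp [ 0.2714 -0.618   0.2563] t 1.3 tool units [-1.236  0.354 -1.416] F [-0.1  0.5 -0. ]
[[-0.916  0.     0.402]
 [-0.402 -0.    -0.916]
 [ 0.    -1.     0.   ]]
1 [-1.08147964e-04 -2.20971504e+00  8.14073968e-05]
-1 [-9.11868734e-05  3.79028496e+00 -1.21139787e-04]
[[408.2910173  271.5312326 ]
 [358.85104869 267.85162678]
 [427.90017324 259.36435836]]
[[ 0.39903346 -0.22908261  0.02      ]
 [ 0.394125   -0.24589617  0.02      ]
 [ 0.21797197 -0.19935801  0.02      ]]
```

>>> arm_command(steps=[{"hand":0,"travel":[0,0,0],"rotation":[0,-0.32,0]},{"hand":0,"travel":[0,0,0],"rotation":[0,-0.32,0]},{"hand":0,"travel":[0,0,0],"rotation":[0,-0.32,0]},{"hand":0,"travel":[0,0,0],"rotation":[0,-0.32,0]},{"hand":0,"travel":[0,0,0],"rotation":[0,-0.32,0]},{"hand":0,"travel":[0,0,0],"rotation":[0,-0.32,0]},{"hand":0,"travel":[0,0,0],"rotation":[0,-0.29,0]},{"hand":0,"travel":[0,0,0],"rotation":[0,0,0]}])

```text
time: 2.3
eef_pos: [0.2714, -0.618, 0.2563]
tcp_rot: [-0.509, 0.491, -0.491, 0.509]
contact_force: [0.5, 0.2, 0.1]
opening: -0.003
```

Run:
```python
from h import *
R=plan([.44,-.08,.12]);print(np.round(R,3))
z=np.array([1,0,0]);y=np.array([0,0,-1.]);x=np.cross(y,z)
D=np.c_[x,y,z];print(np.degrees(Ro.from_matrix(R.T@D).as_rotvec())/30)
```

```text
tcp [ 0.2714 -0.618   0.2563] t 2.3 tool units [-1.771  0.454  0.628] F [0.5 0.2 0.1]
[[ 0.037 -0.     0.999]
 [-0.999  0.     0.037]
 [-0.    -1.    -0.   ]]
[ 7.64713443e-05  7.05239509e-02 -1.31683583e-04]
```

>>> arm_command(steps=[{"hand":0,"travel":[0,0,0],"rotation":[0,0.07,0]},{"hand":0,"travel":[-0.18,0,0.056],"rotation":[0,0,0]},{"hand":0,"travel":[-0.18,0,0.056],"rotation":[0,0,0]},{"hand":0,"travel":[-0.18,0,0.056],"rotation":[0,0,0]},{"hand":0,"travel":[-0.18,0,0.056],"rotation":[0,0,0]},{"hand":0,"travel":[-0.18,0,0.056],"rotation":[0,0,0]},{"hand":0,"travel":[-0.18,0,0.056],"rotation":[0,0,0]},{"hand":0,"travel":[-0.18,0,0.056],"rotation":[0,0,0]},{"hand":0,"travel":[-0.18,0,0.056],"rotation":[0,0,0]},{"hand":0,"travel":[-0.18,0,0.056],"rotation":[0,0,0]},{"hand":0,"travel":[-0.18,0.15,0.056],"rotation":[0,0,0]},{"hand":0,"travel":[0,0.1,0],"rotation":[0,0,0]},{"hand":0,"travel":[0,0,0],"rotation":[0,0,0]}])

```text
time: 3.92
eef_pos: [0.4527, -0.0743, 0.1892]
tcp_rot: [0.488, -0.506, 0.514, -0.491]
contact_force: [0.0, -0.9, 0.7]
opening: 0.004
```

Run:
```python
from h import *
R=plan([.44,-.08,.12]);print(np.round(R,3))
grab('scene','s1.png');im,d=grab('top','t1.png')
print(proj('scene',[ctrl.get_state()['eef_pos'],ctrl.get_state()['eef_pos']-[0,0,.025],ctrl.get_state()['eef_pos']-[0,0,.038]]))
```

```text
tcp [ 0.4527 -0.0743  0.1892] t 3.92 tool units [ 0.02   0.23  -0.044] F [ 0.  -0.9  0.7]
[[-0.04   0.011  0.999]
 [-0.999 -0.005 -0.04 ]
 [ 0.005 -1.     0.011]]
[[290.88592458 161.73460118]
 [291.37427419 171.37414686]
 [291.62022398 176.23487406]]
```

View pics/s1.png

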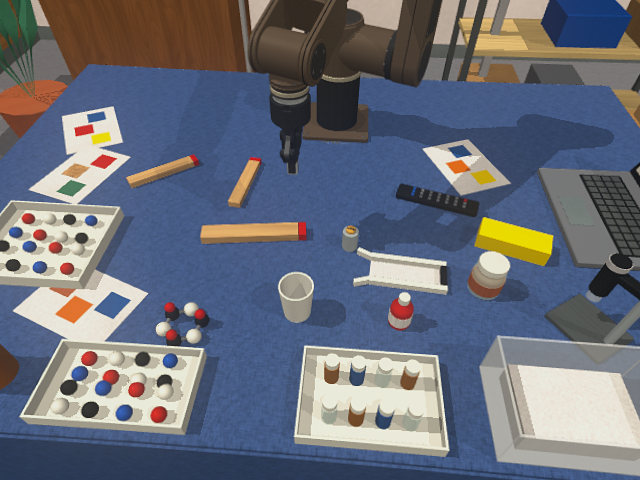

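View pics/t1.png

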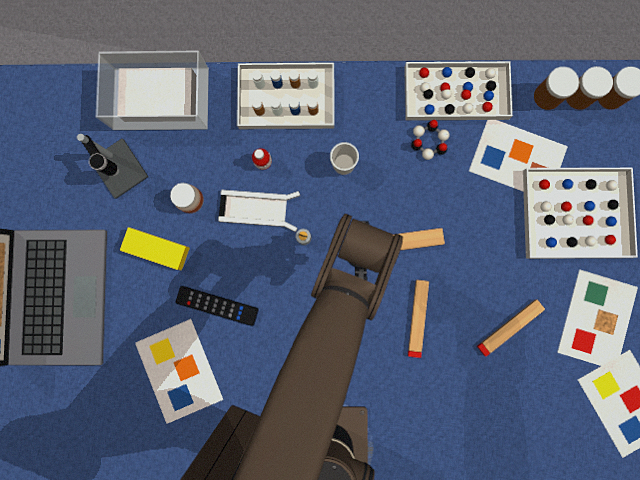

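>>> arm_command(steps=[{"hand":0,"travel":[0.036,0.1,-0.076],"rotation":[0,-0.077,0]},{"hand":0,"travel":[0,0.15,0],"rotation":[0,0,0]},{"hand":0,"travel":[0,0.12,0],"rotation":[0,0,0]},{"hand":0,"travel":[0,0.08,0],"rotation":[0,0,0]},{"hand":0,"travel":[0,0,0],"rotation":[0,0,0]}])

```text
time: 4.65
eef_pos: [0.4411, -0.0949, 0.0646]
tcp_rot: [0.492, -0.49, 0.516, -0.502]
contact_force: [0.1, -0.8, 0.1]
opening: 0.003
```

Run:
```python
from h import *
R=plan([.43,-.085,.034]);print(np.round(R,3))
z=np.array([1,0,0]);y=np.array([0,0,-1.]);x=np.cross(y,z)
D=np.c_[x,y,z];print(np.degrees(Ro.from_matrix(R.T@D).as_rotvec())/30)
```

```text
tcp [ 0.4411 -0.0949  0.0646] t 4.65 tool units [-0.034  0.1   -0.041] F [ 0.1 -0.8  0.1]
[[-0.012  0.036  0.999]
 [-1.    -0.017 -0.011]
 [ 0.017 -0.999  0.036]]
[-0.06950124 -0.02241637  0.0320629 ]
```

>>> arm_command(steps=[{"hand":0,"travel":[-0.034,0,-0.041],"rotation":[-0.07,-0.022,0.032]},{"hand":0,"travel":[0,0.05,0],"rotation":[0,0,0]},{"hand":0,"travel":[0,0.05,0],"rotation":[0,0,0]},{"hand":0,"travel":[0,0,0],"rotation":[0,0,0]}])

```text
time: 5.15
eef_pos: [0.4339, -0.0884, 0.0381]
tcp_rot: [0.497, -0.497, 0.505, -0.5]
contact_force: [-0.2, -0.3, 0.4]
opening: 0.002
```

```bash
cat >> h.py <<'E'
def rep(target=None,yaw=0):
    s=ctrl.get_state()
    R=plan(target if target is not None else s['eef_pos'])
    a=np.radians(yaw);z=np.array([np.cos(a),np.sin(a),0]);y=np.array([0,0,-1.]);x=np.cross(y,z)
    print('rot',np.round(np.degrees(Ro.from_matrix(R.T@np.c_[x,y,z]).as_rotvec())/30,3))
E
python3 - <<'E'
from h import *
rep([.43,-.085,.034]);grab('scene','s2.png')
E
```

```text
tcp [ 0.4339 -0.0884  0.0381] t 5.15 tool units [-0.011  0.014 -0.013] F [-0.2 -0.3  0.4]
rot [-0.021 -0.009  0.01 ]
```

View pics/s2.png

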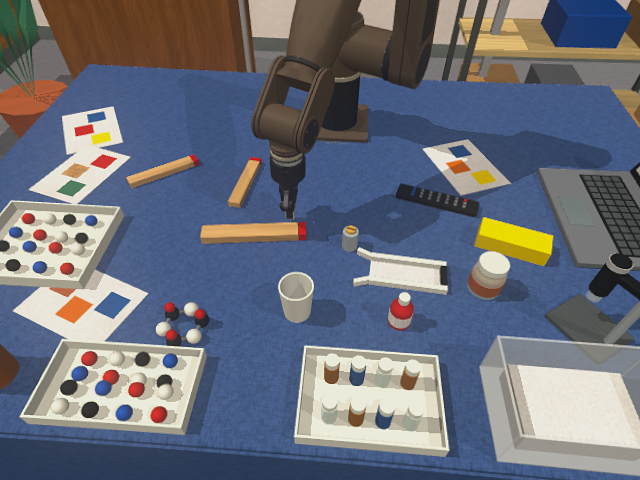

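The shut fingers at (290,212) sit just behind the near side of the strip, close to its red end. First push, on the red end.

>>> arm_command(steps=[{"hand":0,"travel":[0,0.015,0.02],"rotation":[-0.02,0,0]},{"hand":0,"travel":[0,0,0.035],"rotation":[0,0,0]},{"hand":0,"travel":[0,0,0.035],"rotation":[0,0,0]},{"hand":0,"travel":[0,0,0.035],"rotation":[0,0,0]},{"hand":0,"travel":[0,0,0.035],"rotation":[0,0,0]},{"hand":0,"travel":[0,0,0.035],"rotation":[0,0,0]},{"hand":0,"travel":[0,0,0.035],"rotation":[0,0,0]}])

```text
time: 6.08
eef_pos: [0.509, -0.0892, 0.0346]
tcp_rot: [0.5, -0.499, 0.503, -0.498]
contact_force: [-0.6, 0.1, -0.2]
opening: 0.003
```

Run:
```python
from h import *
rep([.505,-.085,.036]);s,_=grab('scene','s3.png')
try: print(pose(s,'scene',(180,200,330,280)))
except Exception as e: print(e)
```

```text
tcp [ 0.509  -0.0892  0.0346] t 6.08 tool units [-0.014 -0.005 -0.014] F [-0.6  0.1 -0.2]
rot [-0.004 -0.009  0.012]
{'c': array([ 530.5, -168.7]), 'mean': array([ 532.1, -165.5], dtype=float32), 'size': array([244.2,  54.6]), 'yaw': np.float64(74.55), 'red': array([560.6, -62.1])}
```

View pics/s3.png

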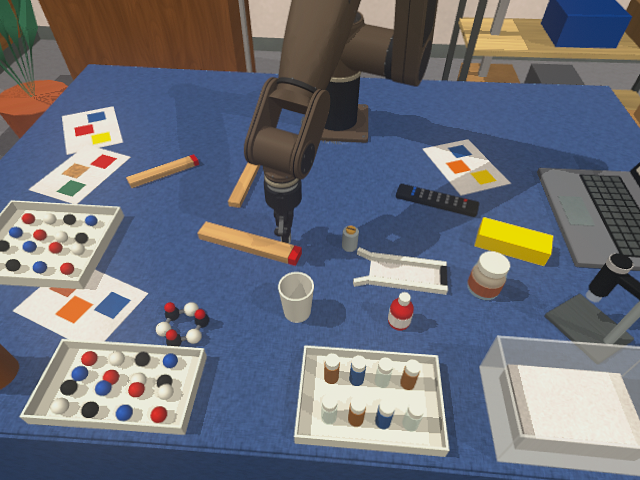

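>>> arm_command(steps=[{"hand":0,"travel":[0,0,0.025],"rotation":[0,0,0]},{"hand":0,"travel":[0,0,0.025],"rotation":[0,0,0]},{"hand":0,"travel":[0,0,0],"rotation":[0,0,0]},{"hand":0,"travel":[0,0,-0.12],"rotation":[0,0,0]},{"hand":0,"travel":[0,-0.05,-0.12],"rotation":[0,0,0]},{"hand":0,"travel":[0.12,-0.05,0],"rotation":[0,0,0]},{"hand":0,"travel":[0.15,0,0],"rotation":[0,0,0]},{"hand":0,"travel":[0.15,0,0],"rotation":[0,0,0]},{"hand":0,"travel":[0.1,0,0],"rotation":[0,0,0]},{"hand":0,"travel":[0,0,0],"rotation":[0,0,0]}])

```text
time: 7.38
eef_pos: [0.4511, -0.2489, 0.0671]
tcp_rot: [0.5, -0.497, 0.504, -0.499]
contact_force: [-0.5, -0.1, 0.4]
opening: 0.001
```

Run:
```python
from h import *
rep([.445,-.245,.035]);s,_=grab('scene','s4.png');t,_=grab('top','t4.png')
for im,n,b in((s,'scene',(180,200,330,280)),(t,'top',(330,190,460,270))):
  try: print(pose(im,n,b))
  except Exception as e: print(e)
```

```text
tcp [ 0.4511 -0.2489  0.0671] t 7.38 tool units [-0.014  0.107 -0.021] F [-0.5 -0.1  0.4]
rot [-0.012 -0.006  0.016]
{'c': array([ 540.2, -169.1]), 'mean': array([ 542.1, -165.5], dtype=float32), 'size': array([246.3,  52.5]), 'yaw': np.float64(67.86), 'red': array([582. , -66.4])}
{'c': array([ 541.5, -150.7]), 'mean': array([ 542.5, -148.8], dtype=float32), 'size': array([195. ,  40.2]), 'yaw': np.float64(68.53), 'red': array([574.7, -68.1])}
```

View pics/t4.png

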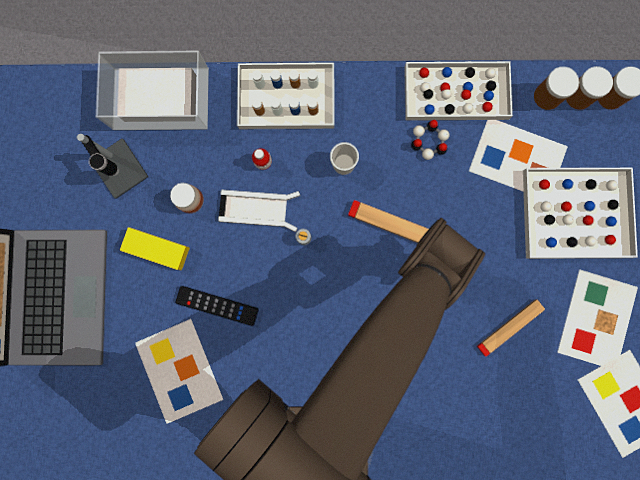

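>>> arm_command(steps=[{"hand":0,"travel":[0.02,0.05,-0.03],"rotation":[0,0,0]},{"hand":0,"travel":[0,0.055,0],"rotation":[0,0,0]},{"hand":0,"travel":[0,0,0.02],"rotation":[0,0,0]},{"hand":0,"travel":[0,0,0.035],"rotation":[0,0,0]},{"hand":0,"travel":[0,0,0.035],"rotation":[0,0,0]},{"hand":0,"travel":[0,0,0.035],"rotation":[0,0,0]},{"hand":0,"travel":[0,0,0.03],"rotation":[0,0,0]},{"hand":0,"travel":[0,0,0.02],"rotation":[0,0,0]}])

```text
time: 8.48
eef_pos: [0.4972, -0.2494, 0.0321]
tcp_rot: [0.501, -0.497, 0.501, -0.5]
contact_force: [-0.4, -0.2, -0.2]
opening: -0.002
```

Run:
```python
from h import *
rep([.51,-.255,.035]);s,_=grab('scene','s5.png');t,_=grab('top','t5.png')
for im,n,b in((s,'scene',(180,200,330,280)),(t,'top',(330,190,460,270))):
  try: print(pose(im,n,b))
  except Exception as e: print(e)
```

```text
tcp [ 0.4972 -0.2494  0.0321] t 8.47 tool units [ 0.019 -0.01   0.042] F [-0.4 -0.2 -0.2]
rot [-0.006  0.007  0.01 ]
{'c': array([ 556.6, -165.9]), 'mean': array([ 557.3, -163.9], dtype=float32), 'size': array([243.6,  54.8]), 'yaw': np.float64(78.42), 'red': array([578.6, -57.6])}
{'c': array([ 556.1, -138.5]), 'mean': array([ 556.7, -135.9], dtype=float32), 'size': array([179.1,  41. ]), 'yaw': np.float64(79.8), 'red': array([570.8, -58.8])}
```

View pics/s5.png

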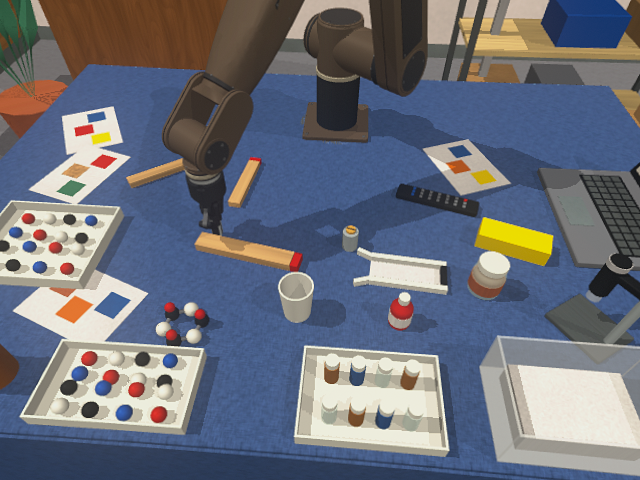

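>>> arm_command(steps=[{"hand":0,"travel":[0,-0.01,-0.06],"rotation":[0,0,0]},{"hand":0,"travel":[0.075,0,0],"rotation":[0,0,0]},{"hand":0,"travel":[0,0,0.03],"rotation":[0,0,0]},{"hand":0,"travel":[0,0,0.03],"rotation":[0,0,0]},{"hand":0,"travel":[0,0,0.03],"rotation":[0,0,0]},{"hand":0,"travel":[0,0,0.02],"rotation":[0,0,0]}])

```text
time: 9.32
eef_pos: [0.5117, -0.2738, 0.0356]
tcp_rot: [0.501, -0.497, 0.502, -0.5]
contact_force: [0.2, -0.4, 0.2]
opening: -0.001
```

Run:
```python
from h import *
rep([.511,-.268,.035]);s,_=grab('scene');t,_=grab('top')
for im,n,b in((s,'scene',(180,200,330,280)),(t,'top',(330,190,460,270))):
  try: print(pose(im,n,b))
  except Exception as e: print(e)
```

```text
tcp [ 0.5117 -0.2738  0.0356] t 9.32 tool units [-0.02   0.002 -0.002] F [ 0.2 -0.4  0.2]
rot [-0.006  0.004  0.01 ]
{'c': array([ 563.9, -163.5]), 'mean': array([ 564.3, -162.3], dtype=float32), 'size': array([241.9,  55.1]), 'yaw': np.float64(84.23), 'red': array([574.9, -53.1])}
{'c': array([ 558.7, -149.4]), 'mean': array([ 559.3, -145.7], dtype=float32), 'size': array([207. ,  40.9]), 'yaw': np.float64(85.53), 'red': array([567. , -54.7])}
```

>>> arm_command(steps=[{"hand":0,"travel":[0,0,-0.13],"rotation":[0,0,0]},{"hand":0,"travel":[0.12,0,0],"rotation":[0,0,0]},{"hand":0,"travel":[0.09,0,0],"rotation":[0,0,0]},{"hand":0.25,"travel":[0.02,0,0],"rotation":[0,0.14,0]},{"hand":0.25,"travel":[0,0,0.13],"rotation":[0,0,0]},{"hand":0.25,"travel":[0,0,0.1],"rotation":[0,0,0]},{"hand":0.25,"travel":[0,0,0],"rotation":[0,0,0]}])

```text
time: 10.3
eef_pos: [0.5423, -0.3498, 0.0341]
tcp_rot: [0.482, -0.517, 0.518, -0.481]
contact_force: [-0.8, -0.6, -0.4]
opening: 0.248
```

Run:
```python
from h import *
rep([.5475,-.32,.035],-4.1);s,_=grab('scene','s6.png');t,_=grab('top','t6.png')
for im,n,b in((s,'scene',(180,200,330,280)),(t,'top',(330,190,460,270))):
  try: print(pose(im,n,b))
  except Exception as e: print(e)
```

```text
tcp [ 0.5423 -0.3498  0.0341] t 10.3 tool units [-0.1   -0.003  0.01 ] F [-0.8 -0.6 -0.4]
rot [-0.001 -0.002  0.003]
{'c': array([ 564.8, -163.4]), 'mean': array([ 565.3, -161.9], dtype=float32), 'size': array([242.1,  54.9]), 'yaw': np.float64(84.69), 'red': array([574.7, -52.8])}
{'c': array([ 557.2, -165.6]), 'mean': array([ 557.1, -165.9], dtype=float32), 'size': array([239.4,  40.8]), 'yaw': np.float64(84.97), 'red': array([567. , -54.7])}
```

View pics/s6.png

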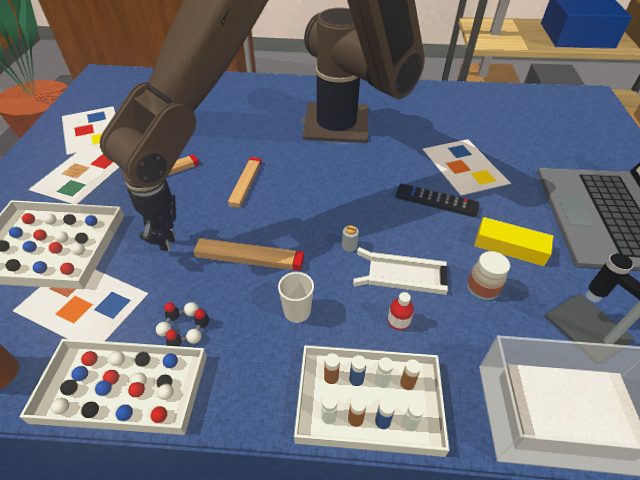

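View pics/t6.png

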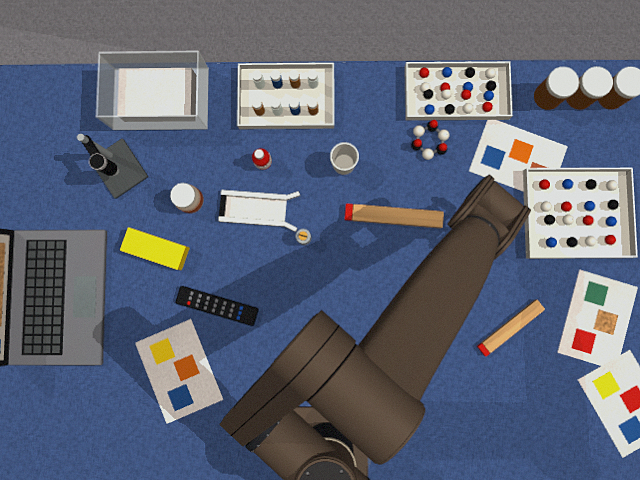

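>>> arm_command(steps=[{"hand":0.25,"travel":[-0.06,0,0.008],"rotation":[0,0,0]},{"hand":0.25,"travel":[-0.06,0,0.003],"rotation":[0,0,0]},{"hand":0.25,"travel":[-0.035,0,0],"rotation":[0,0,0]},{"hand":0.25,"travel":[-0.035,0,0],"rotation":[0,0,0]},{"hand":0.25,"travel":[-0.035,0,0],"rotation":[0,0,0]},{"hand":0.25,"travel":[-0.035,0,0],"rotation":[0,0,0]},{"hand":0.25,"travel":[-0.035,0,0],"rotation":[0,0,0]},{"hand":0.25,"travel":[-0.035,0,0],"rotation":[0,0,0]},{"hand":0.25,"travel":[-0.035,0,0],"rotation":[0,0,0]},{"hand":0.25,"travel":[-0.035,0,0],"rotation":[0,0,0]}])

```text
time: 11.65
eef_pos: [0.5506, -0.2209, 0.0331]
tcp_rot: [-0.482, 0.52, -0.517, 0.48]
contact_force: [-0.3, -0.1, -1.1]
opening: 0.251
```

Run:
```python
from h import *
rep([.5475+.0723*.098,-.22,.035],-4.1);s,_=grab('scene','s7.png');t,_=grab('top','t7.png')
for im,n,b in((s,'scene',(180,200,400,290)),(t,'top',(290,180,460,230))):
  try: print(pose(im,n,b))
  except Exception as e: print(e)
```

```text
tcp [ 0.5506 -0.2209  0.0331] t 11.65 tool units [-0.004 -0.006  0.013] F [-0.3 -0.1 -1.1]
rot [ 0.007 -0.006 -0.002]
{'c': array([568.7, -90.3]), 'mean': array([569.2, -88.6], dtype=float32), 'size': array([240.8,  55. ]), 'yaw': np.float64(85.68), 'red': array([577.2,  20.8])}
{'c': array([562.8, -70. ]), 'mean': array([563.3, -66.9], dtype=float32), 'size': array([200.6,  40.7]), 'yaw': np.float64(86.29), 'red': array([569.8,  21.9])}
```

View pics/s7.png

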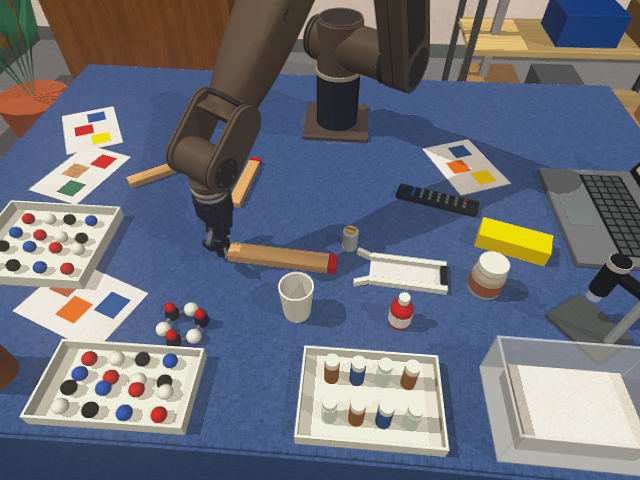

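>>> arm_command(steps=[{"hand":0.25,"travel":[-0.035,-0.005,0],"rotation":[0,0,0]},{"hand":0.25,"travel":[-0.035,-0.002,0],"rotation":[0,0,0]},{"hand":0.25,"travel":[-0.035,0,0],"rotation":[0,0,0]},{"hand":0.25,"travel":[-0.035,0,0],"rotation":[0,0,0]},{"hand":0.25,"travel":[-0.035,0,0],"rotation":[0,0,0]},{"hand":0.25,"travel":[-0.035,0,0],"rotation":[0,0,0]},{"hand":0.25,"travel":[-0.035,0,0],"rotation":[0,0,0]}])

```text
time: 12.62
eef_pos: [0.5564, -0.1427, 0.0356]
tcp_rot: [-0.482, 0.52, -0.517, 0.48]
contact_force: [-0.3, 0.1, -0.5]
opening: 0.252
```

Run:
```python
from h import *
rep([.5475+.0723*.175,-.145,.035],-4.1);s,_=grab('scene','s8.png');t,_=grab('top','t8.png')
for im,n,b in((s,'scene',(180,200,440,290)),(t,'top',(220,180,460,230))):
  try: print(pose(im,n,b))
  except Exception as e: print(e)
cv2.imwrite('pics/t8c.png',cv2.resize(t[160:280,210:400],None,fx=4,fy=4,interpolation=cv2.INTER_CUBIC))
```

```text
tcp [ 0.5564 -0.1427  0.0356] t 12.62 tool units [0.007 0.002 0.013] F [-0.3  0.1 -0.5]
rot [ 0.007 -0.006 -0.003]
{'c': array([574.4, -12.9]), 'mean': array([574.8, -12.3], dtype=float32), 'size': array([239.2,  55. ]), 'yaw': np.float64(85.93), 'red': array([580. ,  97.9])}
{'c': array([568.6,   9.1]), 'mean': array([569.3,  13.9], dtype=float32), 'size': array([197.9,  43.5]), 'yaw': np.float64(86.42), 'red': array([574.8,  99.8])}
```

View pics/t8c.png

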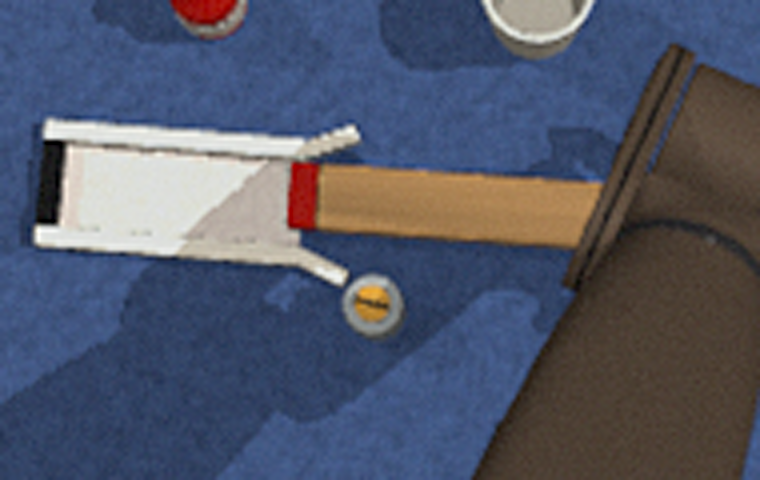

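The red end is at crop (304,195), inside the mouth between the rails and clear of the post at (372,304). I'll keep pushing.

>>> arm_command(steps=[{"hand":0.25,"travel":[-0.035,0,0],"rotation":[0,0,0]},{"hand":0.25,"travel":[-0.035,0,0],"rotation":[0,0,0]},{"hand":0.25,"travel":[-0.035,0,0],"rotation":[0,0,0]},{"hand":0.25,"travel":[-0.035,0,0],"rotation":[0,0,0]},{"hand":0.25,"travel":[-0.035,0,0],"rotation":[0,0,0]},{"hand":0.25,"travel":[-0.035,0,0],"rotation":[0,0,0]},{"hand":0.25,"travel":[-0.035,0,0],"rotation":[0,0,0]},{"hand":0.25,"travel":[-0.035,0,0],"rotation":[0,0,0]},{"hand":0.25,"travel":[-0.035,0,0],"rotation":[0,0,0]},{"hand":0.25,"travel":[-0.035,0,0],"rotation":[0,0,0]}])

```text
time: 13.98
eef_pos: [0.5645, -0.0309, 0.0357]
tcp_rot: [-0.482, 0.52, -0.517, 0.48]
contact_force: [-0.3, 0.0, 0.3]
opening: 0.249
```

Run:
```python
from h import *
rep(None,-4.1);s,_=grab('scene','s9.png');t,_=grab('top','t9.png')
for im,n,b in((s,'scene',(180,200,480,300)),(t,'top',(215,180,460,230))):
  try: print(pose(im,n,b))
  except Exception as e: print(e)
cv2.imwrite('pics/t9c.png',cv2.resize(t[160:280,210:400],None,fx=4,fy=4,interpolation=cv2.INTER_CUBIC))
```

```text
tcp [ 0.5645 -0.0309  0.0357] t 13.97 tool units [0. 0. 0.] F [-0.3  0.   0.3]
rot [ 0.008 -0.005 -0.003]
{'c': array([582.6,  98.3]), 'mean': array([580.9,  95.8], dtype=float32), 'size': array([238.1,  55.1]), 'yaw': np.float64(87.22), 'red': array([587.6, 209.8])}
{'c': array([575.1, 134.3]), 'mean': array([577.8, 134.4], dtype=float32), 'size': array([171.8,  49.8]), 'yaw': np.float64(85.66), 'red': array([583.4, 211.5])}
```

View pics/t9c.png

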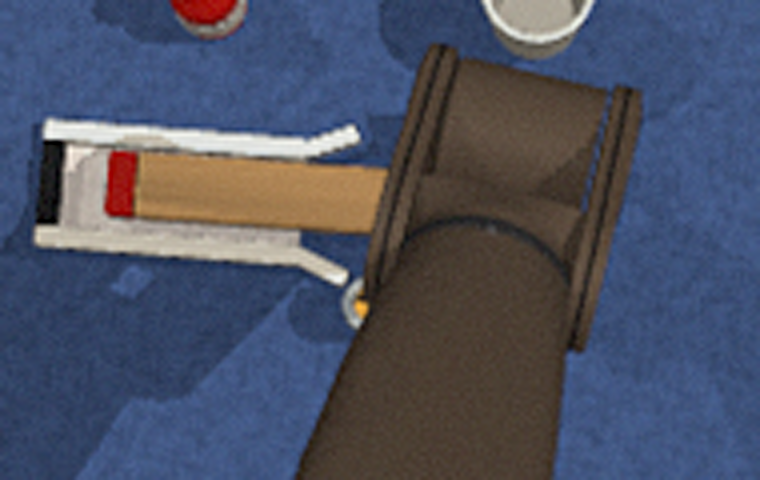

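View pics/s9.png

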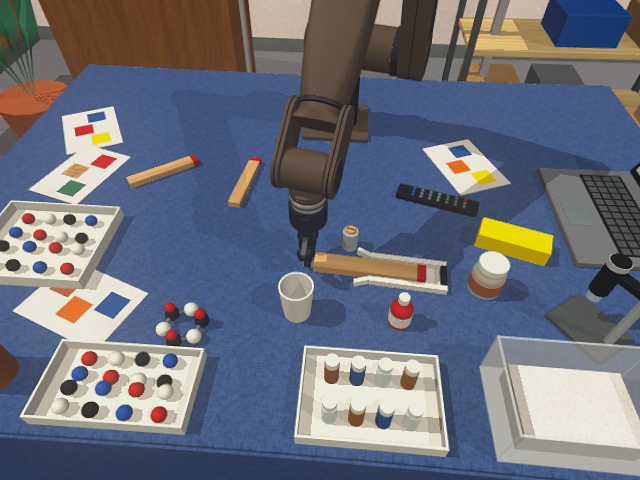

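>>> arm_command(steps=[{"hand":0.25,"travel":[-0.03,0,0],"rotation":[0,0,0]},{"hand":0.25,"travel":[-0.025,0,0],"rotation":[0,0,0]},{"hand":0.25,"travel":[-0.012,0,0],"rotation":[0,0,0]},{"hand":0.25,"travel":[-0.01,0,0],"rotation":[0,0,0]}])

```text
time: 14.58
eef_pos: [0.5663, -0.0064, 0.0357]
tcp_rot: [-0.482, 0.52, -0.517, 0.481]
contact_force: [0.4, -1.1, 0.8]
opening: 0.252
```

Run:
```python
from h import *
rep(None,-4.1);t,_=grab('top','t10.png')
print(pose(t,'top',(215,180,460,230)))
```

```text
tcp [ 0.5663 -0.0064  0.0357] t 14.57 tool units [0. 0. 0.] F [ 0.4 -1.1  0.8]
rot [ 0.008 -0.004 -0.003]
{'c': array([579.8, 159.7]), 'mean': array([579.5, 159.9], dtype=float32), 'size': array([166. ,  41.6]), 'yaw': np.float64(86.22), 'red': array([584.3, 234.5])}
```

>>> arm_command(steps=[{"hand":0.25,"travel":[-0.008,0,0],"rotation":[0,0,0]},{"hand":0.25,"travel":[-0.008,0,0],"rotation":[0,0,0]}])

```text
time: 14.88
eef_pos: [0.5667, -0.0013, 0.0357]
tcp_rot: [-0.482, 0.52, -0.517, 0.481]
contact_force: [0.1, -0.8, -0.4]
opening: 0.251
```

>>> arm_command(steps=[{"hand":0.25,"travel":[-0.006,0,0],"rotation":[0,0,0]}])

```text
time: 15.0
eef_pos: [0.5668, 0.0005, 0.0357]
tcp_rot: [-0.482, 0.52, -0.517, 0.481]
contact_force: [1.0, -0.8, 0.5]
opening: 0.252
```

Run:
```python
from h import *
rep(None,-4.1);t,_=grab('top','t11.png')
print(pose(t,'top',(215,180,460,230)))
```

```text
tcp [5.668e-01 5.000e-04 3.570e-02] t 15.0 tool units [0. 0. 0.] F [ 1.  -0.8  0.5]
rot [ 0.008 -0.005 -0.003]
{'c': array([580.3, 168.1]), 'mean': array([580.3, 168.6], dtype=float32), 'size': array([167.3,  41.5]), 'yaw': np.float64(86.18), 'red': array([585.7, 242.6])}
```

>>> arm_command(steps=[{"hand":0.25,"travel":[-0.006,0,0],"rotation":[0,0,0]}])

```text
time: 15.18
eef_pos: [0.567, 0.0008, 0.0358]
tcp_rot: [-0.483, 0.518, -0.517, 0.48]
contact_force: [-0.4, -10.5, 1.1]
opening: 0.249
```

>>> arm_command(steps=[{"hand":0.25,"travel":[-0.006,0,0],"rotation":[0,0,0]}])

```text
time: 15.3
eef_pos: [0.5671, 0.0008, 0.0358]
tcp_rot: [0.485, -0.517, 0.518, -0.479]
contact_force: [-0.7, -8.5, -0.5]
opening: 0.252
```

Run:
```python
from h import *
rep(None,-4.1);t,_=grab('top','t12.png')
print(pose(t,'top',(215,180,460,230)))
cv2.imwrite('pics/t12c.png',cv2.resize(t[180:255,205:320],None,fx=6.5,fy=6.5,interpolation=cv2.INTER_CUBIC))
```

```text
tcp [0.5671 0.0008 0.0358] t 15.3 tool units [0. 0. 0.] F [-0.7 -8.5 -0.5]
rot [0.008 0.001 0.012]
{'c': array([580.6, 169.3]), 'mean': array([580.1, 169.1], dtype=float32), 'size': array([167.2,  54.7]), 'yaw': np.float64(85.57), 'red': array([585.8, 242.5])}
```

View pics/t12c.png

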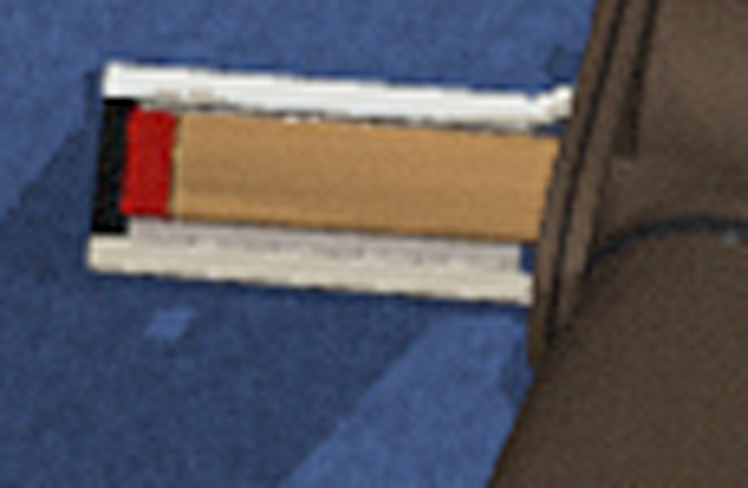

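The push force rose to about 10 N and the motion stopped. The red end at crop (150,163) touches the black stop at (112,165). Now I'll back off and check.

>>> arm_command(steps=[{"hand":0.25,"travel":[0.06,0,0],"rotation":[0,0,0]},{"hand":0.25,"travel":[0.12,0,0],"rotation":[0,0,0]},{"hand":0.25,"travel":[0,-0.15,0],"rotation":[0,0,0]},{"hand":0.25,"travel":[0,-0.2,0],"rotation":[0,0,0]},{"hand":0.25,"travel":[0.15,-0.1,0],"rotation":[0,0,0]},{"hand":0.25,"travel":[0.18,0,0],"rotation":[0,0,0]},{"hand":0.25,"travel":[0.18,0,0],"rotation":[0,0,0]},{"hand":0.25,"travel":[0.15,0,0],"rotation":[0,0,0]},{"hand":0.25,"travel":[0,0,0],"rotation":[0,0,0]}])

```text
time: 16.48
eef_pos: [0.5483, -0.2621, 0.1775]
tcp_rot: [0.482, -0.517, 0.519, -0.48]
contact_force: [0.1, -0.4, -0.3]
opening: 0.252
```

Run:
```python
from h import *
rep(None,-4.1);t,_=grab('top','t13.png');s,_=grab('scene','s13.png')
print(pose(t,'top',(215,180,460,230)))
a=cv2.imread('pics/top0.png')
print('post corr', [np.round(cv2.phaseCorrelate(np.float32(cv2.cvtColor(a[y0:y1,x0:x1],6)),np.float32(cv2.cvtColor(t[y0:y1,x0:x1],6)))[0],2) for (x0,y0,x1,y1) in [(292,226,314,247),(165,178,210,220),(325,138,365,180),(245,140,278,175),(405,118,455,165)]])
cv2.imwrite('pics/t13c.png',cv2.resize(t[180:255,205:325],None,fx=6.5,fy=6.5,interpolation=cv2.INTER_CUBIC))
```

```text
tcp [ 0.5483 -0.2621  0.1775] t 16.48 tool units [0. 0. 0.] F [ 0.1 -0.4 -0.3]
rot [-0.    -0.004  0.007]
{'c': array([578.2, 131.3]), 'mean': array([577.7, 131.5], dtype=float32), 'size': array([241.1,  42.2]), 'yaw': np.float64(85.69), 'red': array([585.9, 242.6])}
post corr [array([-0.23, -0.08]), array([0.48, 0.53]), array([0.02, 0.54]), array([0.06, 0.06]), array([-0.16, -0.05])]
```

View pics/t13c.png

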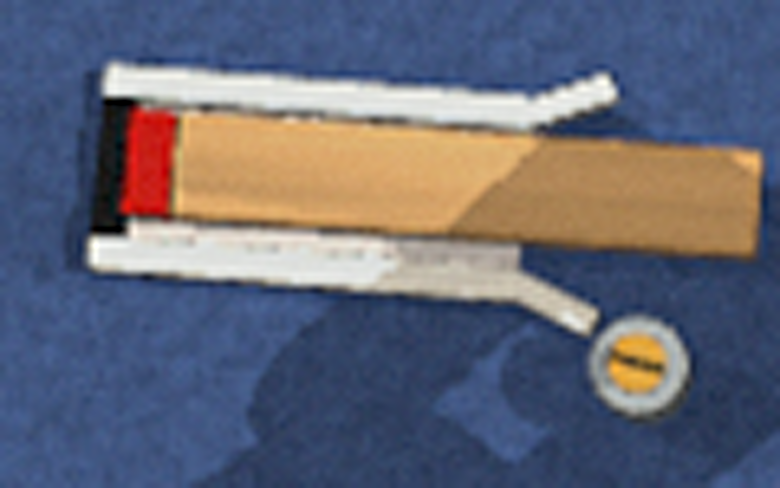

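View pics/t13.png

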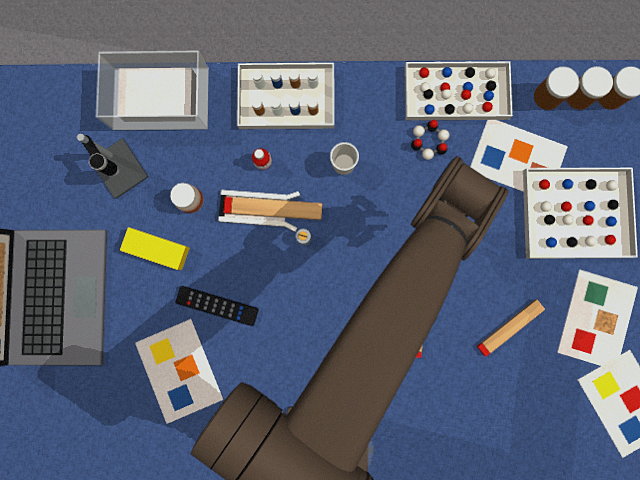

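```bash
python3 -c "
from plant import ctrl
print(ctrl.sign_off())"
```

```text
the job is handed in; nothing more can be done
None
```

The largest strip is in the white bay, red end first and against the black stop, and I handed the job in at about 16.5 s of the 72 s allowed.

**What I did:** I pushed the strip's red end sideways with the fingers shut, then its tail, to line it up with the bay and clear of the post. I then opened the fingers slightly and pushed it in from behind. I never pinched or lifted it.

**Last checks:**
- **Strip home:** the push force was near zero until the strip stopped, then rose to about 10 N. In the close-up the red end touches the stop. After I backed the arm off, the strip lay along the bay, at 85.7° against the bay's 85.9°.
- **Small disagreement:** the strip's measured tail sits about 3 mm further in than I had worked out for the stop. That is close to the roughly 2 mm the cameras are good for, so I trusted the force and the close-up.
- **Everything else:** the post, jar, cup, dropper and molecule show no shift over about 0.7 pixel between the first and last pictures. I checked the carton, the remote and the angled short strip only by eye, and they look unmoved. The other short strip was mostly hidden under the arm in the last picture, but it looked in place in earlier views.

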